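Rehang the lift-off door of a shielded test box

ROBOT

A 6-joint arm with a two-finger parallel gripper is mounted at the origin on the work surface. World frame = base frame: x ahead of the robot, y to its left, z up, the work surface at z = 0. Lengths are in m, angles in rad, forces in N, time in s.
With the tool pointing down it reaches from about 0.425 to 0.95 m from the base axis. Payload 3.5 kg.
Tool frame: the origin (TCP) lies at the very end of the fingers, on their centre line; the grasp point (between the pads) lies 19 mm behind it; z points along the fingers, y is the line along which they close (so a half turn about z gives the same grasp; the last joint's range is limited). The gripper opens to 85 mm and grips with 20 to 120 N. Pads are 22 mm wide; open, the fingers measure 114 mm over their backs; the gripper's body (76 mm by 85 mm) begins 54 mm behind the grasp point. The pads swing forward as they close: fully open they stand 13 mm farther back than shut.
Start: joints at [-1.297, 0.286, 1.577, -0, 1.279, -0.15], TCP at [0.278, -0.615, 0.231] pointing down, gripper open.
Joint ranges: [-2.77, 2.77], [-0.9, 2.22], [0.21, 2.48], [-1.53, 4.67], [0.24, 2.81], [-2.84, 2.84]. Speed limits (rad/s): [2.79, 2.79, 3.14, 3.14, 3.14, 3.14].

INTERFACE

Orientations are given as a 3x3 rotation matrix whose columns are the frame's x, y, z axes.
In Python, from station import robot, optics gives the robot as it stands.
- The arm moves only by the shell command python3 -m creep 'ROWS' [FORCE]. ROWS is JSON, a list of rows, each a list of 5 numbers: the shift along the tool's x, y, z scaled (see below), then the turn about the tool's z scaled (see below), then the finger opening in mm, from 0 to 85.4. A call has 1 to 10 rows; each row is the pose to reach, as a shift and turn from the pose commanded when the call began, along the tool's axes at that moment; what a row does not reach only later rows make up. The controller multiplies each number of a shift by 250 mm and each number of a turn by 45 degrees. A row lasts 1/12 s, in which the tool goes at most 41.7 mm and 7.16 degrees, less where a joint would pass 70% of its speed; a pose out of reach is approached as far as the arm can. A call with a number of a shift or a turn outside -1 to 1 is refused whole. A call with a gripper value outside its range is refused whole. The fingers move at their own pace and stop on an object; FORCE is the grip in N (left out, the last holds). Time passes only in rows, so rows that repeat a pose let the fingers close. It gives the time, the measured TCP pose, the force, the opening and the grip force at its end, in the units of the state.
- robot.get_obs(): the state, without advancing time (a new reading comes with each control period).
- optics.snapshot(name): name is "scene" or "top" or "wrist"; returns a dict with "pixels" (420x560x3 uint8, red, green, blue), "depth" (420x560 float32, m along the optical axis (not along the pixel's ray), 0 where there is no reading), "fov_y" (degrees; the focal length in pixels is half the picture's height over the tangent of half this angle, whatever the lens; pixels are square), "cx", "cy" (the principal point, pixels), "R" (3x3) and "t" (3): a world point X has camera coordinates R X + t; the wrist camera has in their place "tool_from_camera" (4x4, takes a point from camera to tool coordinates, whose origin is the TCP and whose axes are the flange's). Camera axes: x right, y down, z forward; pixel columns grow to the right and rows downward; lengths in m; the calibration is good to about 2 mm. A picture is of the moment at which its call begins: read the wrist's pose just before it.
- robot.job_done(): hands the job in; it is judged then, once.
The state is a dict: "t": time; "joints": joint angles; "joint_velocities": joint speeds; "joint_torque": joint torques, N m; "tcp_pos": TCP position; "tcp_rot": TCP orientation; "ft_force": force on the tool from outside, world axes, zero at the start; "moment": the same for the moment, N m; "grip_width": opening from 0.0 (shut) to 1.0 (fully open); "finger_force": force on a finger pad.
Only numpy, scipy, OpenCV 4.12 (cv2) and the standard library are available. Lean on these libraries where they do the work, as an engineer would, in place of code of your own. Each camera call takes 0.05 s, during which the arm holds its last target. There are 200 camera calls.

TASK

The door of the shielded test box has been lifted off and stands in the panel rack. Take it out, lower both its hinge knuckles together onto the two hinge pins of the box with the door standing well open, roughly square to the box front, until both are fully seated (set it down, do not drop it), and let go. Then gently push the door fully shut, and leave everything else on the bench as it is.

Things in the scene. Friction and masses are not known exactly. Their poses are not given: they have to be found in the camera images.
- testbox: Shielded test box, fixed: grey sheet-metal box 160 (its x) x 140 (y) x 175 mm high, open front on its +y side. Origin: centre of its underside, z up. Two steel hinge brackets stick out of its +x side; their two pins share one vertical axis at x +95, y +78 mm. Shut, the hung door's axes are parallel to the box's and its underside is 12 mm above the bench.
- pin_low (a point): Foot of the lower hinge pin: on its axis, at its bracket's top, 32 mm above the bench (a seated knuckle's lower mouth is here); axes as the box. Pins: 8 mm diameter, 18 mm high, the top 7 mm tapering to 2.4 mm. Brackets 8 mm thick, round nose 18 mm. The upper bracket stands over this pin: bring the door in from the side, lifted 20 to 60 mm over its seated height, then lower.
- pin_high (a point): Foot of the upper hinge pin: on the same axis, at its bracket's top, 137 mm above the bench (105 mm above pin_low). The hung door opens clockwise seen from above, its free edge swinging out to the box's +y; square open, the door's x points to the box's -y.
- door: The loose door: grey leaf 160 mm wide (its x), 10 thick (y), 160 high (z), 0.28 to 0.46 kg, in either rack slot. Origin: middle of the leaf's lower edge. Balance point near x +2 mm. Knuckles beyond +x edge. Outer (+y) face: wire pull at x -60, z 45 to 85 mm, 25 mm out from mid-plane. Pinch it by its top edge. Hung, it turns under a few N, stays where left, sags up to 4 mm at its free edge.
- knuckle_low (a point): Centre of the lower mouth of the door's lower knuckle, at door x +95, y 0, z 20 mm. Each knuckle is a steel ring, 18 mm outside, 10.5 mm bore, 16 mm high. Axes as the door.
- knuckle_high (a point): Centre of the lower mouth of the door's upper knuckle, at door x +95, y 0, z 125 mm; axes as the door.
- free_edge (a point): Middle of the door's free vertical edge (door x = -80, z = 80 mm).
- rack: Black plastic panel rack, fixed to the bench: base 150 (x) x 100 (y) x 12 mm with two slots along its y at x = -45 and +45 mm; slots 13 mm wide, their walls 8 mm thick, up to 46 mm height. Origin: centre of its underside. A panel stands on the base, 12 mm above the bench.
- blank: A plain blank panel in the other rack slot, same grey leaf 160 x 10 x 160 mm but without knuckles and handle; stays there. Origin: middle of its lower edge.
- tin: Bystander: round aluminium tin, 50 mm diameter, 30 mm high, on the roof of the test box near its rear. Origin: centre of underside.
- meter: Bystander: grey hand-held meter 75 x 150 x 32 mm lying on the bench. Origin: centre of underside.
- spool: Bystander: steel-coloured wire spool, 64 mm diameter, 45 mm high, upright. Origin: centre of underside.
- tray: Bystander: white open parts tray 90 x 120 x 25 mm. Origin: centre of underside.
- driver: Bystander: screwdriver 170 mm long lying on the bench.
- adapter: Bystander: small aluminium adapter box 70 x 50 x 30 mm. Origin: centre of underside.

How it is judged:
On the way:
1. the door hangs seated on both pins, standing open at least 30 degrees or so (free edge over 80 mm out from its shut place), and the fingers have let go of it (horizontal distance between knuckle_low and pin_low below 0.004 m and horizontal distance between knuckle_high and pin_high below 0.004 m and z of knuckle_low in the frame of pin_low below 0.004 m and z of knuckle_high in the frame of pin_high between -0.004 and 0.004 m and y of free_edge in the frame of pin_low above 0.08 m and contact force between the fingers and door below 0.3 N), for 0.2 s.
At the end, for the whole second after the job is handed in: Both knuckles are seated on their pins (within 4 mm sideways and 4 mm in height of the bracket tops), the door is shut with its free edge within 8 mm of parallel to the box front, and it is at rest (horizontal distance between knuckle_low and pin_low below 0.004 m and horizontal distance between knuckle_high and pin_high below 0.004 m and z of knuckle_low in the frame of pin_low below 0.004 m and z of knuckle_high in the frame of pin_high between -0.004 and 0.004 m and y of free_edge in the frame of pin_low below 0.008 m and x of free_edge in the frame of pin_low below -0.1 m and linear speed of door below 0.02 m/s); the robot touches nothing.
It fails at once if the door is dropped onto the pins or slammed (over 0.4 m/s while its knuckles are at the pins) (horizontal distance between knuckle_low and pin_low below 0.006 m and z of knuckle_low in the frame of pin_low below 0.025 m and linear speed of door above 0.4 m/s).
It fails at once if the blank panel or another bystander is moved more than 30 mm (distance of any of blank, tin, meter, spool, tray, driver, adapter from where it was at the start of the episode above 0.03 m).
It also fails if it takes over 64 s, if anything falls off the work surface, if the arm or the gripper's body presses on something with over 40 N, if the wrist force passes 120 N, or if a joint passes its speed limit or range.

## Working session

There is one attempt and no reset: what is moved stays moved. The work goes in short steps, Python scripts to look and compute and a shell command to move; the robot and the scene stay as the last step left them, time stands still between calls to the robot, and variables do not carry over. Pictures are saved under pics/ and viewed, at most 10 in all, crops included, and the job is handed in when it is done.

```bash
ls; mkdir -p pics; cat > h.py <<'E'
import numpy as np, cv2
from station import robot, optics
def snap(n):
    o=robot.get_obs(); s=optics.snapshot(n)
    if n=='wrist':
        T=np.array(s['tool_from_camera']); R=np.array(o['tcp_rot']); 
        M=np.eye(4); M[:3,:3]=R; M[:3,3]=o['tcp_pos']; W=M@T
    else:
        W=np.eye(4); R=np.array(s['R']); W[:3,:3]=R.T; W[:3,3]=-R.T@np.array(s['t'])
    d=s['depth']; H,Wd=d.shape; f=H/2/np.tan(np.radians(s['fov_y'])/2)
    u,v=np.meshgrid(np.arange(Wd),np.arange(H))
    P=np.stack([(u-s['cx'])/f*d,(v-s['cy'])/f*d,d],-1)
    X=P@W[:3,:3].T+W[:3,3]; X[d<=0]=np.nan
    return s['pixels'],X,W,f,s
def save(im,fn,k=1):
    im=cv2.cvtColor(im,cv2.COLOR_RGB2BGR)
    cv2.imwrite('pics/'+fn,cv2.resize(im,None,fx=k,fy=k,interpolation=cv2.INTER_CUBIC))
E
python3 - <<'E'
from h import *
for n in ('scene','top'):
    im,X,W,f,s=snap(n); save(im,n+'0.png',1.4); np.save(n+'0.npy',X); print(n,W[:3,3].round(3),W[:3,2].round(2),f,[k for k in s])
print({k:np.round(v,3).tolist() for k,v in robot.get_obs().items()})
E
```

```text
pics
scene [ 1.121 -0.187  0.865] [-0.58  0.22 -0.78] 418.79465654678626 ['pixels', 'depth', 'fov_y', 'cx', 'cy', 'R', 't']
top [0.483 0.026 1.152] [ 0.09 -0.03 -1.  ] 477.72675032242853 ['pixels', 'depth', 'fov_y', 'cx', 'cy', 'R', 't']
{'t': 0.1, 'joints': [-1.297, 0.287, 1.578, 0.0, 1.279, -0.15], 'joint_velocities': [-0.001, -0.002, -0.002, -0.001, 0.001, 0.0], 'joint_torque': [0.001, -40.729, -29.37, -0.0, 0.003, 0.0], 'tcp_pos': [0.277, -0.615, 0.23], 'tcp_rot': [[0.912, 0.411, -0.001], [0.411, -0.912, 0.002], [0.0, -0.002, -1.0]], 'ft_force': [-0.587, 0.619, 0.06], 'moment': [-0.024, 0.086, -0.017], 'finger_force': 0.0, 'grip_width': 1.0}
```

View pics/scene0.png

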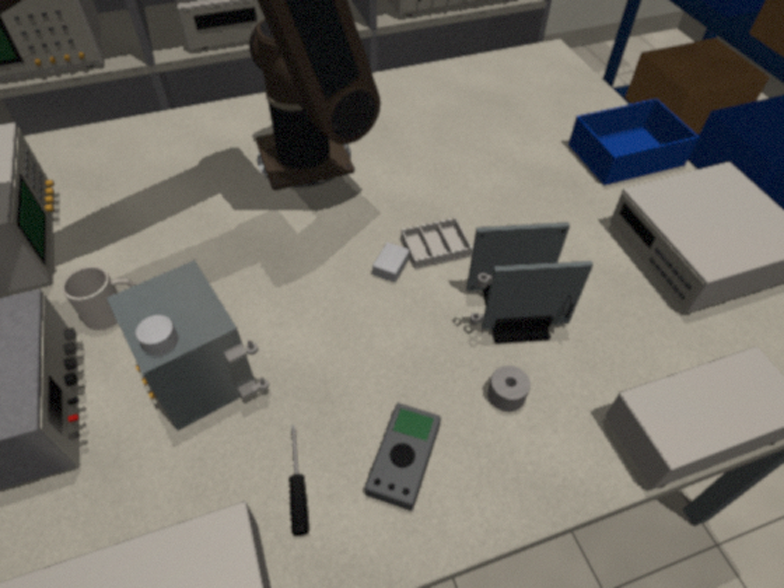

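View pics/top0.png

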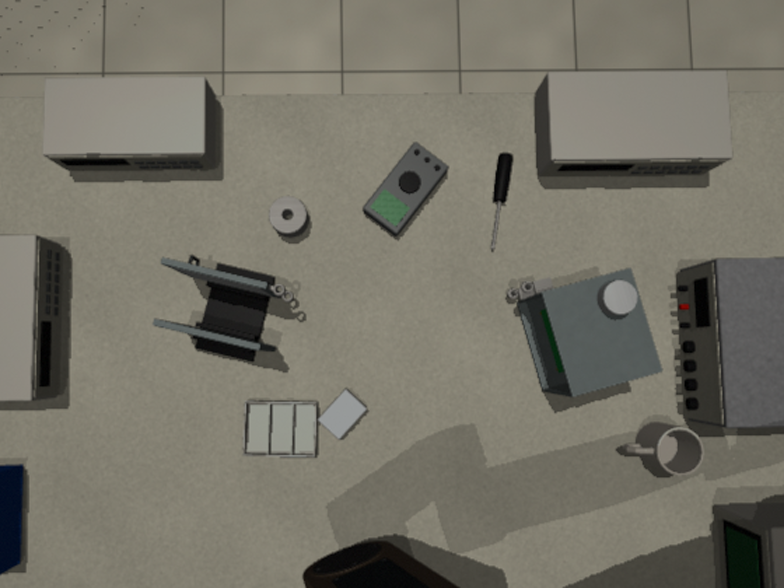

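The scene view shows the box at left with its brackets at (245,350) and (255,388). The rack is at right, with the door in the nearer slot: knuckles at (468,322), pull at (570,305). In the top view, the door's top edge runs (163,262)–(270,287) and its knuckles are near (282,290). The brackets are near (513,295) and (527,288), and the box roof spans (525,295)–(660,370). Next I'll measure these points.

```bash
python3 - <<'E'
from h import *
X=np.load('top0.npy'); S=np.load('scene0.npy')
def sel(X,z0,z1,x0,x1,y0,y1):
    m=(X[...,2]>z0)&(X[...,2]<z1)&(X[...,0]>x0)&(X[...,0]<x1)&(X[...,1]>y0)&(X[...,1]<y1); return m
for nm,A in (('top',X),('scene',S)):
    # panels' top edge
    m=sel(A,.15,.19,.3,.85,.1,.5)
    n,l,st,c=cv2.connectedComponentsWithStats(m.astype(np.uint8))
    for i in range(1,n):
        if st[i,4]<60: continue
        p=A[l==i]; p=p[p[:,2]>np.percentile(p[:,2],90)-.008] if nm=='scene' else p
        r=cv2.minAreaRect(p[:,:2].astype(np.float32)*1000)
        print(nm,'panel',st[i],'z',np.median(p[:,2]).round(4),r, 'box',cv2.boxPoints(r).round(0).tolist())
    m=sel(A,.168,.182,.25,.75,-.5,-.1)
    p=A[m]; r=cv2.minAreaRect(p[:,:2].astype(np.float32)*1000)
    print(nm,'roof',len(p),np.median(p[:,2]).round(4),r,cv2.boxPoints(r).round(0).tolist())
# pin region crop of top
print(X[int(288/1.4)-4:int(288/1.4)+6,int(505/1.4):int(535/1.4),:].shape)
m=sel(X,.02,.165,.5,.7,-.22,-.02); print('bracket pts',m.sum())
v,u=np.nonzero(m)
for a,b in zip(v,u):
    x=X[a,b]
    if x[2]>.12: print((b,a),x.round(3),end=' ')
E
```

```text
top panel [115 184  89  27 490] z 0.1709 ((613.0695190429688, 241.63558959960938), (184.17214965820312, 17.45110321044922), 74.42155456542969) box [[580.0, 155.0], [597.0, 151.0], [646.0, 328.0], [629.0, 333.0]]
top panel [109 227  79  23 407] z 0.1713 ((524.0679931640625, 263.97320556640625), (159.68247985839844, 10.825278282165527), 75.54692077636719) box [[499.0, 188.0], [509.0, 185.0], [549.0, 340.0], [539.0, 343.0]]
top roof 4658 0.1749 ((518.3208618164062, -315.95703125), (160.13827514648438, 142.5231170654297), 14.426321029663086) [[423.0, -267.0], [459.0, -405.0], [614.0, -365.0], [578.0, -227.0]]
scene panel [339 158  68  14 616] z 0.1706 ((524.9581298828125, 265.4853515625), (159.17579650878906, 13.87636661529541), 74.94510650634766) box [[498.0, 190.0], [511.0, 187.0], [552.0, 341.0], [539.0, 344.0]]
scene panel [342 186  82  16 702] z 0.1709 ((614.8876953125, 255.85968017578125), (159.483642578125, 14.326164245605469), 75.88273620605469) box [[588.0, 180.0], [602.0, 177.0], [641.0, 331.0], [627.0, 335.0]]
scene roof 3738 0.1747 ((518.6715087890625, -312.8643798828125), (1
[... 2263 characters left out ...]
np.int64(375), np.int64(206)) [ 0.587 -0.213  0.135] (np.int64(376), np.int64(206)) [ 0.587 -0.215  0.136] (np.int64(377), np.int64(206)) [ 0.587 -0.218  0.135] (np.int64(378), np.int64(206)) [ 0.587 -0.22   0.135] (np.int64(373), np.int64(207)) [ 0.585 -0.21   0.132] (np.int64(374), np.int64(207)) [ 0.585 -0.211  0.135] (np.int64(375), np.int64(207)) [ 0.584 -0.213  0.136] (np.int64(376), np.int64(207)) [ 0.584 -0.215  0.136] (np.int64(377), np.int64(207)) [ 0.584 -0.217  0.137] (np.int64(378), np.int64(207)) [ 0.584 -0.219  0.137] (np.int64(375), np.int64(208)) [ 0.582 -0.213  0.136] (np.int64(376), np.int64(208)) [ 0.582 -0.216  0.135] (np.int64(377), np.int64(208)) [ 0.582 -0.218  0.134]
```

```bash
python3 -m creep '[[0,0,-0.4,0,85],[0,0,-0.4,0,85],[0.4,-0.4,-0.4,0,85],[0.8,-0.8,-0.4,0,85],[0.8,-0.8,-0.4,0,85],[0.8,-0.8,-0.4,0,85],[0.8,-0.8,-0.4,0,85],[0.8,-0.8,-0.4,0,85],[0.8,-0.8,-0.4,0,85],[0.8,-0.8,-0.4,0,85]]' && python3 -m creep '[[1,-1,0,0,85],[1,-1,0,0,85],[1,-1,0,0,85],[1,-1,0,0,85],[1,-1,0,0,85],[1,-1,0,0,85],[1,-1,0,0,85],[1,-1,0,0,85],[1,-1,0,0,85],[1,-1,0,0,85]]' && python3 -m creep '[[0.86,-0.83,0,-0.9,85],[0.86,-0.83,0,-0.9,85],[0.86,-0.83,0,-0.9,85],[0.86,-0.83,0,-0.9,85],[0.86,-0.83,0,-0.9,85],[0.86,-0.83,0,-0.9,85],[0.86,-0.83,0,-0.9,85],[0.86,-0.83,0,-0.9,85],[0.86,-0.83,0,-0.9,85],[0.86,-0.83,0,-0.9,85]]'
```

```text
t: 0.93
tcp_pos: [0.3794, -0.3458, 0.3318]
tcp_rot: [[0.909, 0.416, 0.002], [0.416, -0.909, 0.001], [0.002, -0.001, -1.0]]
ft_force: [0.4, -0.7, 0.5]
grip_width: 0.995
finger_force: 0.0
t: 1.77
tcp_pos: [0.5033, -0.0167, 0.3307]
tcp_rot: [[0.909, 0.416, -0.001], [0.416, -0.909, 0.001], [-0.0, -0.002, -1.0]]
ft_force: [0.3, 0.5, -0.3]
grip_width: 0.993
finger_force: 0.0
t: 2.6
tcp_pos: [0.6135, 0.2563, 0.3304]
tcp_rot: [[0.426, 0.905, -0.002], [0.905, -0.426, -0.001], [-0.002, -0.001, -1.0]]
ft_force: [-0.4, -0.7, 0.3]
grip_width: 0.994
finger_force: 0.0
```

```bash
python3 -m creep '[[0,0,0,-0.23,85],[0,0,0,-0.23,85],[0,0,0,-0.23,85]]'; python3 - <<'E'
from h import *
im,X,W,f,s=snap('wrist'); save(im,'w1.png',1.2); np.save('w1.npy',X); np.save('w1W.npy',W)
o=robot.get_obs(); print(o['tcp_pos'],np.round(o['tcp_rot'],3).tolist()); print(W.round(3).tolist(),f)
m=(X[...,2]>.165)&(X[...,2]<.18)&(X[...,0]>.56)&(X[...,1]>.1)&(X[...,1]<.4)
p=X[m]; r=cv2.minAreaRect(p[:,:2].astype(np.float32)*1000); print(len(p),np.median(p[:,2]),r,cv2.boxPoints(r).round(1).tolist())
E
```

```text
t: 2.85
tcp_pos: [0.6134, 0.255, 0.3317]
tcp_rot: [[0.258, 0.966, 0.0], [0.966, -0.258, -0.001], [-0.001, 0.0, -1.0]]
ft_force: [-0.5, -0.5, -0.2]
grip_width: 0.998
finger_force: 0.0
[0.61342724 0.25526976 0.33177153] [[0.26, 0.966, 0.0], [0.966, -0.26, -0.0], [-0.0, 0.0, -1.0]]
[[0.966, -0.247, -0.073, 0.632], [-0.258, -0.927, -0.272, 0.324], [-0.001, 0.281, -0.96, 0.473], [0.0, 0.0, 0.0, 1.0]] 364.5269302884219
2143 0.17071826840974208 ((614.4935913085938, 255.69970703125), (159.29673767089844, 9.676827430725098), 75.37799835205078) [[589.7000122070312, 179.89999389648438], [599.0999755859375, 177.39999389648438], [639.2999877929688, 331.5], [629.9000244140625, 334.0]]
```

View pics/w1.png

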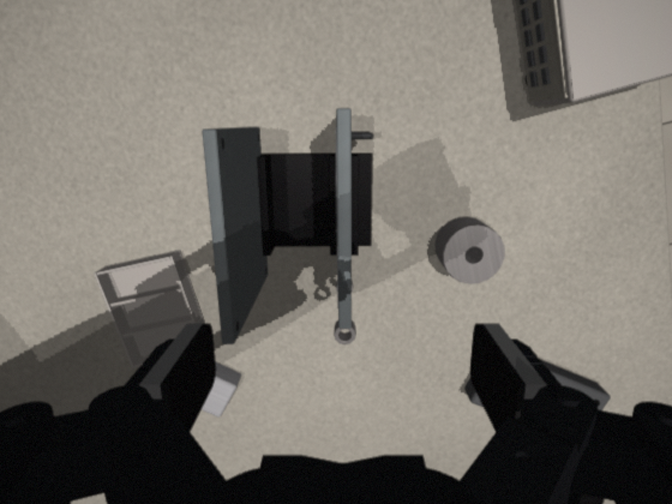

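The wrist view shows the door's top edge from (343,110) to (345,320) between the open fingers, and its upper knuckle at (345,332). The door is aligned to within 0.5°, so I'll go down and grip.

```bash
python3 -m creep '[[-0.005,0.004,0.15,-0.009,85],[-0.005,0.004,0.3,-0.009,85],[-0.005,0.004,0.4,-0.009,85],[-0.005,0.004,0.5,-0.009,85],[-0.005,0.004,0.6,-0.009,85],[-0.005,0.004,0.68,-0.009,85],[-0.005,0.004,0.74,-0.009,85],[-0.005,0.004,0.78,-0.009,85],[-0.005,0.004,0.78,-0.009,85]]' 80 && python3 -m creep '[[0,0,0,0,0],[0,0,0,0,0],[0,0,0,0,0],[0,0,0,0,0],[0,0,0,0,0],[0,0,0,0,0],[0,0,0,0,0],[0,0,0,0,0],[0,0,0,0,0],[0,0,0,0,0]]' 80
```

```text
t: 3.65
tcp_pos: [0.6128, 0.255, 0.1338]
tcp_rot: [[0.251, 0.968, -0.004], [0.968, -0.251, -0.001], [-0.002, -0.004, -1.0]]
ft_force: [-0.8, -0.3, -0.2]
grip_width: 0.995
finger_force: 0.0
t: 4.48
tcp_pos: [0.6145, 0.2563, 0.1371]
tcp_rot: [[0.25, 0.968, 0.001], [0.968, -0.25, 0.0], [0.001, 0.001, -1.0]]
ft_force: [0.2, 0.8, 3.3]
grip_width: 0.104
finger_force: 78.5
```

```bash
python3 -m creep '[[0,0,-0.04,0,0],[0,0,-0.1,0,0],[0,0,-0.18,0,0],[0,0,-0.26,0,0],[0,0,-0.34,0,0],[0,0,-0.4,0,0],[0,0,-0.4,0,0],[0,0,-0.4,0,0],[0,0,-0.4,0,0]]'; python3 - <<'E'
from h import *
o=robot.get_obs(); t=np.array(o['tcp_pos']);Rt=np.array(o['tcp_rot']); print(t,Rt.round(3).tolist())
for n in ('scene','top','wrist'):
    im,X,W,f,s=snap(n); save(im,n+'2.png',1.2)
    m=(X[...,2]>.264)&(X[...,2]<.278)&(X[...,0]>.56)&(X[...,0]<.68)&(X[...,1]>.15)&(X[...,1]<.36)
    p=X[m]
    if len(p)<30: print(n,len(p)); continue
    r=cv2.minAreaRect(p[:,:2].astype(np.float32)*1000); print(n,len(p),np.median(p[:,2]),r)
    m=(X[...,2]>.1)&(X[...,2]<.28)&(X[...,0]>.54)&(X[...,0]<.6)&(X[...,1]>.13)&(X[...,1]<.176)
    print('knuck',m.sum(),np.nanmedian(X[m],0))
E
```

```text
t: 5.23
tcp_pos: [0.613, 0.2559, 0.2348]
tcp_rot: [[0.25, 0.968, -0.003], [0.968, -0.25, -0.001], [-0.001, -0.003, -1.0]]
ft_force: [0.5, 0.2, -5.0]
grip_width: 0.104
finger_force: 78.6
[0.61295677 0.25587205 0.23476728] [[0.25, 0.968, -0.003], [0.968, -0.25, -0.001], [-0.001, -0.003, -1.0]]
scene 288 0.26879554857507243 ((616.997802734375, 253.78298950195312), (159.0034637451172, 31.622655868530273), 70.52366638183594)
knuck 178 [0.59262807 0.16462198 0.2377918 ]
top 181 0.26842102425148284 ((600.084228515625, 205.69329833984375), (60.377376556396484, 10.253425598144531), 75.2547607421875)
knuck 139 [0.58907257 0.16322733 0.2410044 ]
wrist 11705 0.2675868888425596 ((614.1402587890625, 280.28363037109375), (61.963802337646484, 100.35043334960938), 9.267179489135742)
knuck 0 [nan nan nan]
  return np.nanmean(a, axis, out=out, keepdims=keepdims)
```

View pics/scene2.png

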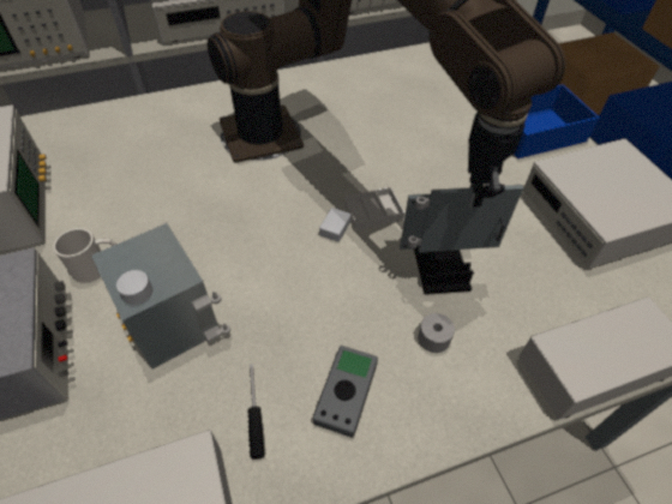

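The door is off the rack and hangs level: knuckles at (420,200) and (412,240) in the scene view. I'll carry it toward the box while turning it.

```bash
python3 -m creep '[[-0.06,0,0,-0.03,0],[-0.15,0.02,0,-0.1,0],[-0.26,0.02,0,-0.2,0],[-0.38,0.03,0,-0.3,0],[-0.5,0.04,0,-0.4,0],[-0.62,0.05,0,-0.5,0],[-0.74,0.06,0,-0.58,0],[-0.84,0.07,0,-0.64,0],[-0.92,0.08,0,-0.64,0],[-0.92,0.08,0,-0.64,0]]'; python3 -m creep '[[0,0,0,0,0],[0,0,0,0,0]]'; python3 - <<'E'
from h import *
o=robot.get_obs(); print(o['joints'])
t=np.array(o['tcp_pos']); R=np.array(o['tcp_rot'])
a=np.radians(14.3); tgt=np.array([.5905,-.2145])+.155*np.array([-np.sin(a),np.cos(a)])
d=np.r_[tgt,.177]-t; print((R.T@d/.25).round(3), 'yaw y',np.degrees(np.arctan2(R[1,1],R[0,1])))
E
```

```text
t: 6.22
tcp_pos: [0.5751, 0.0248, 0.2352]
tcp_rot: [[-0.244, 0.97, -0.002], [0.97, 0.244, -0.002], [-0.001, -0.003, -1.0]]
ft_force: [-0.7, 0.2, -3.7]
grip_width: 0.106
finger_force: 78.5
t: 6.38
tcp_pos: [0.5757, 0.0287, 0.2356]
tcp_rot: [[-0.247, 0.969, -0.001], [0.969, 0.247, 0.001], [0.001, -0.001, -1.0]]
ft_force: [-0.4, 0.0, -4.2]
grip_width: 0.105
finger_force: 78.5
[-1.26345892e-01  6.77256453e-02  1.81879645e+00  6.68103562e-04
  1.25641765e+00 -3.76428815e-01]
[-0.338 -0.183  0.234] yaw y 14.31686615815283
```

```bash
python3 -m creep '[[-0.05,-0.04,0.04,0,0],[-0.12,-0.09,0.1,0,0],[-0.2,-0.14,0.16,0,0],[-0.27,-0.18,0.2,0,0],[-0.32,-0.18,0.23,0,0],[-0.335,-0.18,0.23,0,0],[-0.335,-0.18,0.23,0,0],[-0.335,-0.18,0.23,0,0]]'; python3 - <<'E'
from h import *
o=robot.get_obs(); print(o['tcp_pos'],np.round(o['tcp_rot'],3).tolist())
for n in ('scene','top'):
    im,X,W,f,s=snap(n); np.savez(n+'3.npz',X=X,W=W)
    w,(cu,cv)=(f,(s['cx'],s['cy']))
    pc=W[:3,:3].T@(np.array([.583,-.185,.13])-W[:3,3]); u=int(f*pc[0]/pc[2]+cu); v=int(f*pc[1]/pc[2]+cv)
    save(im[v-60:v+60,u-70:u+70],n+'3.png',5.5); print(n,'crop origin',u-70,v-60)
E
```

```text
t: 7.05
tcp_pos: [0.5542, -0.0632, 0.1797]
tcp_rot: [[-0.248, 0.969, 0.002], [0.969, 0.248, 0.0], [-0.0, 0.002, -1.0]]
ft_force: [0.3, 1.2, -3.3]
grip_width: 0.105
finger_force: 78.5
[ 0.55415907 -0.06321993  0.17968319] [[-0.248, 0.969, 0.002], [0.969, 0.248, 0.0], [-0.0, 0.002, -1.0]]
scene crop origin 122 182
top crop origin 291 148
```

View pics/scene3.png

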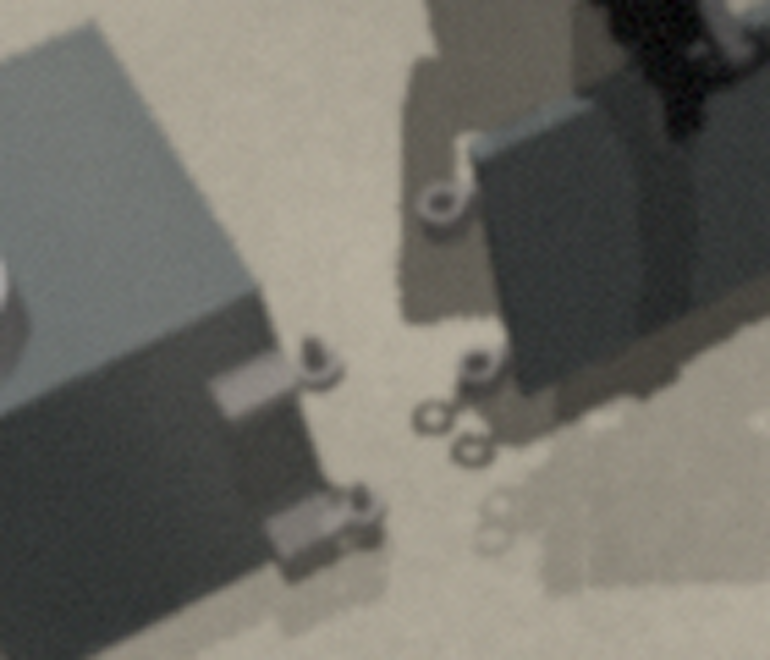

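View pics/top3.png

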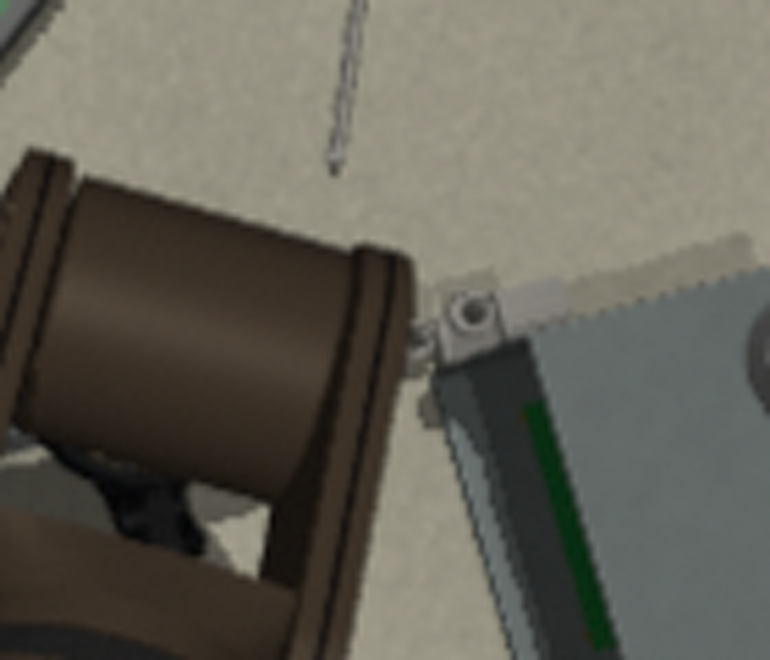

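In the scene crop, the upper knuckle's top ring is at (442,203) and the lower one's at (482,360). The upper pin tip is at about (315,345) and the lower tip at about (360,492). The arm hides the knuckle in the top view, but the upper pin shows there at (473,313). I'll back-project these points at their known heights.

```bash
python3 - <<'E'
from h import *
def ray(n,org,p,z,k=5.5):
    Z=np.load(n+'3.npz'); W=Z['W']; s=optics.snapshot(n); f=s['pixels'].shape[0]/2/np.tan(np.radians(s['fov_y'])/2)
    u=org[0]+(p[0]+.5)/k-.5; v=org[1]+(p[1]+.5)/k-.5
    d=W[:3,:3]@np.array([(u-s['cx'])/f,(v-s['cy'])/f,1]); c=W[:3,3]; return (c+d*(z-c[2])/d[2])[:2].round(4)
S=(122,182);T=(291,148); L=.0415
print('kU',ray('scene',S,(442,203),.153+L),'kL',ray('scene',S,(482,360),.048+L))
print('pU tip',ray('scene',S,(315,345),.155),'pU foot nose',ray('scene',S,(318,362),.137),'pL tip',ray('scene',S,(360,492),.050))
print('top pU',ray('top',T,(473,313),.146))
o=robot.get_obs(); t=np.array(o['tcp_pos']);R=np.array(o['tcp_rot']); print('pred k',t-.095*R[:,0],t)
X=np.load('scene3.npz')['X']
for nm,(z0,z1) in {'U':(.188,.198),'L':(.083,.094)}.items():
    m=(X[...,2]>z0)&(X[...,2]<z1)&(X[...,0]>.55)&(X[...,0]<.61)&(X[...,1]>-.17)&(X[...,1]<-.146); p=X[m]; print(nm,len(p),p.mean(0))
# leaf top edge in scene
m=(X[...,2]>.206)&(X[...,2]<.22)&(X[...,0]>.5)&(X[...,0]<.62)&(X[...,1]>-.16)&(X[...,1]<-.08);p=X[m]
print(len(p),np.median(p[:,2]),cv2.minAreaRect(p[:,:2].astype(np.float32)*1000))
E
```

```text
kU [ 0.5781 -0.1551] kL [ 0.5773 -0.1531]
pU tip [ 0.5962 -0.2128] pU foot nose [ 0.591  -0.2139] pL tip [ 0.5965 -0.2134]
top pU [ 0.5887 -0.2143]
pred k [ 0.57678546 -0.15559217  0.17910761] [ 0.55321044 -0.06356381  0.17909366]
U 58 [ 0.57856086 -0.15475992  0.19359501]
L 49 [ 0.57915498 -0.15469999  0.0889084 ]
185 0.21345750742190772 ((566.399658203125, -110.17097473144531), (12.341032028198242, 63.01321792602539), 14.593621253967285)
```

```bash
python3 -m creep '[[-0.04,-0.005,0,0,0],[-0.1,-0.005,0,0,0],[-0.16,-0.005,0,0,0],[-0.21,-0.005,0,0,0],[-0.242,-0.005,0.02,0,0],[-0.242,-0.005,0.05,0,0],[-0.242,-0.005,0.072,0,0],[-0.242,-0.005,0.072,0,0],[-0.242,-0.005,0.072,0,0]]'; python3 - <<'E'
from h import *
o=robot.get_obs(); t=np.array(o['tcp_pos']);R=np.array(o['tcp_rot']); print('pred k',t-.095*R[:,0],t,o['ft_force'])
im,X,W,f,s=snap('scene'); np.savez('scene4.npz',X=X,W=W)
c=[im]+[snap('scene')[0] for _ in range(7)]; im=np.mean(c,0).astype(np.uint8)
pc=W[:3,:3].T@(np.array([.59,-.214,.11])-W[:3,3]); u=int(f*pc[0]/pc[2]+s['cx']); v=int(f*pc[1]/pc[2]+s['cy'])
save(im[v-35:v+35,u-45:u+45],'scene4.png',8.5); print('crop origin',u-45,v-35)
E
```

```text
t: 8.2
tcp_pos: [0.566, -0.1221, 0.1594]
tcp_rot: [[-0.248, 0.969, -0.003], [0.969, 0.248, 0.001], [0.002, -0.002, -1.0]]
ft_force: [-0.3, 0.7, -3.4]
grip_width: 0.106
finger_force: 78.5
pred k [ 0.58955715 -0.21412498  0.1592258 ] [ 0.56599604 -0.12209325  0.15941093] [-0.27084249  0.71892343 -3.35478294]
crop origin 136 219
```

View pics/scene4.png

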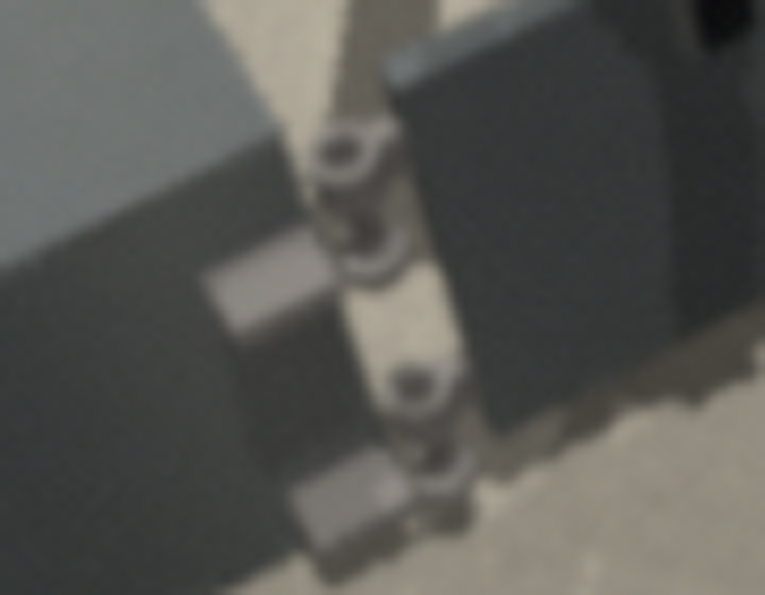

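The crop shows the upper knuckle ring at (342,152) over the bracket nose at about (372,250), and the lower ring at (412,383) over its nose at about (445,478). To settle the residual offset, I'll use bracket depth points and overlay outlines.

```bash
python3 - <<'E'
from h import *
a=np.radians(14.3); B=np.array([[np.cos(a),np.sin(a)],[-np.sin(a),np.cos(a)]]); P0=np.array([.5905,-.2145])
for n in ('scene0.npy','top0.npy'):
    X=np.load(n)
    for z0,z1 in ((.131,.141),(.027,.036)):
        m=(X[...,2]>z0)&(X[...,2]<z1); q=(X[...,:2]-P0)@B.T*1000
        m&=(np.abs(q)<14).all(-1); p=q[m]; print(n,z0,len(p),'bx',np.percentile(p[:,0],[2,98]).round(1),'by',np.percentile(p[:,1],[2,98]).round(1))
im,X,W,f,s=snap('scene'); im=np.mean([im]+[snap('scene')[0] for _ in range(7)],0).astype(np.uint8)
k=8.5;ox,oy=136,219
big=cv2.resize(im[oy:oy+70,ox:ox+90],None,fx=k,fy=k,interpolation=cv2.INTER_CUBIC)
o=robot.get_obs(); t=np.array(o['tcp_pos']);R=np.array(o['tcp_rot']); K=(t-.095*R[:,0])[:2]; L=t[2]-.137; print(K,L)
def circ(c,z,r,col):
    th=np.linspace(0,2*np.pi,60); p=np.c_[c[0]+r*np.cos(th),c[1]+r*np.sin(th),0*th+z]
    q=(p-W[:3,3])@W[:3,:3]; u=f*q[:,0]/q[:,2]+s['cx'];v=f*q[:,1]/q[:,2]+s['cy']
    pts=np.c_[(u-ox+.5)*k-.5,(v-oy+.5)*k-.5].round().astype(np.int32); cv2.polylines(big,[pts],True,col,1)
for z in (.153,.048): circ(K,z+L,.009,(255,0,0)); circ(K,z+L,.00525,(255,0,0))
for z in (.137,.032): circ(P0,z,.009,(0,255,0)); circ(P0,z-.008,.009,(0,160,0)); circ(P0,z+.011,.004,(255,255,0))
save(big,'ov.png')
E
```

```text
scene0.npy 0.131 66 bx [-13.1   8.9] by [-13.7   7.7]
scene0.npy 0.027 57 bx [-13.4   8.7] by [-13.7   7.4]
top0.npy 0.131 54 bx [-9.5  7.4] by [-13.5   6.6]
top0.npy 0.027 41 bx [-11.6   7.1] by [-13.6   5.9]
[ 0.59038212 -0.2149023 ] 0.02382855742401524
```

View pics/ov.png

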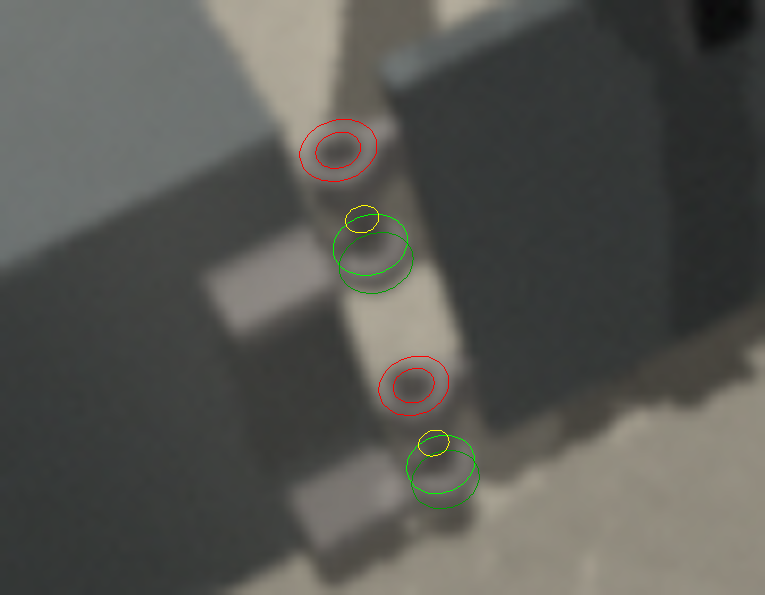

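Both knuckle rings line up with the model (red) and the noses (green) within about 1 mm, well inside the taper's capture range. I'll lower slowly and watch the force.

```bash
python3 -m creep '[[0,0,0.008,0,0],[0,0,0.016,0,0],[0,0,0.024,0,0],[0,0,0.032,0,0],[0,0,0.04,0,0],[0,0,0.046,0,0],[0,0,0.046,0,0]]'; python3 -c "
from h import *
o=robot.get_obs();print(o['tcp_pos'],o['ft_force'],o['moment'])"
```

```text
t: 9.58
tcp_pos: [0.5666, -0.1227, 0.1487]
tcp_rot: [[-0.248, 0.969, -0.001], [0.969, 0.248, 0.0], [0.001, -0.001, -1.0]]
ft_force: [-0.9, -0.5, -2.9]
grip_width: 0.104
finger_force: 78.5
[ 0.56656366 -0.12271051  0.14871382] [-0.92083614 -0.54367689 -2.93668   ] [ 0.02049048 -0.02591096 -0.05809803]
```

```bash
python3 -m creep '[[0,0,0.006,0,0],[0,0,0.012,0,0],[0,0,0.018,0,0],[0,0,0.024,0,0],[0,0,0.03,0,0],[0,0,0.03,0,0]]'; python3 -c "
from h import *
o=robot.get_obs();print(o['tcp_pos'],o['ft_force'],o['moment'])"
```

```text
t: 10.08
tcp_pos: [0.5666, -0.1227, 0.1414]
tcp_rot: [[-0.248, 0.969, -0.001], [0.969, 0.248, 0.0], [0.0, -0.001, -1.0]]
ft_force: [0.1, -0.3, -3.6]
grip_width: 0.109
finger_force: 78.5
[ 0.5666313  -0.12273582  0.14137122] [ 0.11867909 -0.27232004 -3.56489273] [0.03090349 0.02097457 0.09669755]
```

```bash
python3 -m creep '[[0,0,0.005,0,0],[0,0,0.01,0,0],[0,0,0.014,0,0],[0,0,0.014,0,0]]'; python3 -m creep '[[0,0,0.003,0,0],[0,0,0.006,0,0],[0,0,0.006,0,0]]';python3 -c "
from h import *
o=robot.get_obs();print(o['tcp_pos'],o['ft_force'],o['moment'])"
```

```text
t: 10.42
tcp_pos: [0.5667, -0.1228, 0.138]
tcp_rot: [[-0.248, 0.969, -0.0], [0.969, 0.248, 0.0], [0.0, -0.0, -1.0]]
ft_force: [0.5, -0.9, -3.8]
grip_width: 0.101
finger_force: 78.5
t: 10.67
tcp_pos: [0.567, -0.1229, 0.137]
tcp_rot: [[-0.248, 0.969, 0.0], [0.969, 0.248, -0.0], [-0.0, 0.0, -1.0]]
ft_force: [0.2, -0.2, -3.0]
grip_width: 0.105
finger_force: 78.8
[ 0.56701858 -0.12293683  0.13701942] [ 0.23668048 -0.1803054  -3.02979508] [0.00398255 0.04179356 0.06510835]
```

```bash
for i in 1 2 3; do python3 -m creep '[[0,0,0.002,0,0],[0,0,0.004,0,0],[0,0,0.004,0,0]]' | grep -E 'pos|force'; done
```

```text
tcp_pos: [0.5672, -0.1228, 0.1367]
ft_force: [-1.3, 2.2, 0.4]
finger_force: 79.4
tcp_pos: [0.5674, -0.1228, 0.1364]
ft_force: [-3.1, 3.2, 6.0]
finger_force: 80.1
tcp_pos: [0.5676, -0.1227, 0.1363]
ft_force: [-5.1, 3.1, 9.3]
finger_force: 80.8
```

Contact came exactly at the seated height (lift about 0). I'll relax the downforce, open gently and back off straight up.

```bash
python3 -m creep '[[0,0,-0.007,0,0],[0,0,-0.007,0,0]]' 20 | grep -E 'pos|force'; python3 -m creep '[[0,0,-0.007,0,12],[0,0,-0.007,0,14],[0,0,-0.007,0,18],[0,0,-0.007,0,25],[0,0,-0.007,0,40],[0,0,-0.007,0,60],[0,0,-0.007,0,60],[0,0,-0.007,0,60],[0,0,-0.007,0,60]]'; python3 -m creep '[[0,0,-0.04,0,60],[0,0,-0.12,0,60],[0,0,-0.24,0,60],[0,0,-0.36,0,60],[0,0,-0.48,0,60],[0,0,-0.6,0,60],[0,0,-0.6,0,60],[0,0,-0.6,0,60]]'; python3 - <<'E'
from h import *
im,X,W,f,s=snap('scene'); save(im,'s5.png',1.2)
m=(X[...,2]>.155)&(X[...,2]<.185)&(X[...,0]>.48)&(X[...,0]<.65)&(X[...,1]>-.21)&(X[...,1]<0);p=X[m]
q=p[p[:,2]>.165]; print(len(q),np.percentile(q[:,2],[50,95]),cv2.minAreaRect(q[:,:2].astype(np.float32)*1000))
for y in np.arange(-.2,-.02,.02):
    r=p[abs(p[:,1]-y)<.008]; print(round(y,2),len(r),np.percentile(r[:,2],90).round(4) if len(r) else '')
E
```

```text
tcp_pos: [0.5675, -0.1231, 0.1365]
ft_force: [-2.6, 1.5, 4.5]
finger_force: 79.8
t: 12.33
tcp_pos: [0.5669, -0.1228, 0.1373]
tcp_rot: [[-0.248, 0.969, -0.0], [0.969, 0.248, 0.0], [0.0, -0.0, -1.0]]
ft_force: [1.1, -0.9, -0.8]
grip_width: 0.704
finger_force: 0.0
t: 13.0
tcp_pos: [0.568, -0.1233, 0.2912]
tcp_rot: [[-0.248, 0.969, 0.006], [0.969, 0.248, -0.003], [-0.004, 0.005, -1.0]]
ft_force: [-0.2, 0.3, -0.3]
grip_width: 0.704
finger_force: 0.0
358 [0.16897893 0.17205391] ((566.9960327148438, -120.89030456542969), (12.763785362243652, 158.90098571777344), 14.30357837677002)
-0.2 27 0.171
-0.18 69 0.1721
-0.16 61 0.1714
-0.14 60 0.171
-0.12 54 0.17
-0.1 57 0.1698
-0.08 52 0.1689
-0.06 54 0.1687
-0.04 18 0.1685
```

View pics/s5.png

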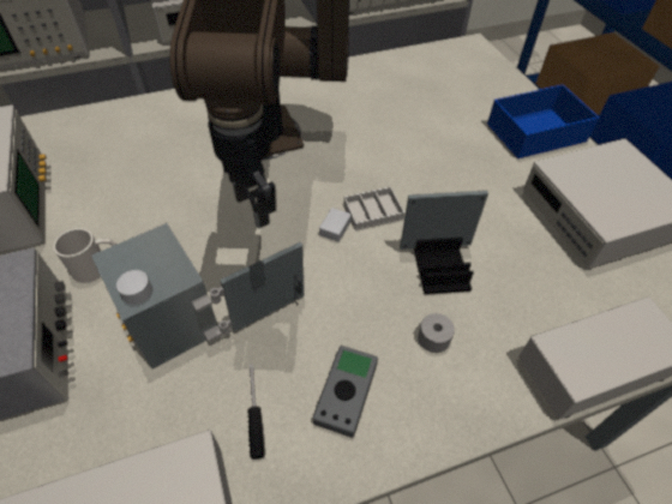

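The door hangs on both pins, standing square open, with about 3 mm of sag. The bystanders look undisturbed. I'll close the fingers and go down beside its outer face.

```bash
python3 -m creep '[[0.14,0.15,0,0,0],[0.14,0.15,0,0,0],[0.14,0.15,0,0,0],[0.14,0.15,0.1,0,0],[0.14,0.15,0.25,0,0],[0.14,0.15,0.4,0,0],[0.14,0.15,0.52,0,0],[0.14,0.15,0.62,0,0],[0.14,0.15,0.64,0,0],[0.14,0.15,0.64,0,0]]'; python3 - <<'E'
from h import *
o=robot.get_obs(); t=np.array(o['tcp_pos'])[:2]; a=np.radians(14.3); B=np.array([[np.cos(a),np.sin(a)],[-np.sin(a),np.cos(a)]]); P=np.array([.5905,-.2145])
q=B@(t-P); print('box frame tcp',q)
for ph in range(0,96,6):
    c,s_=np.cos(np.radians(ph)),np.sin(np.radians(ph)); h=.011*s_+.015*c
    g=.13*np.array([-s_,c])+(.005+h)*np.array([c,s_]); d=(g-q)/.25; print(ph,'x',d[1].round(3),'y',d[0].round(3))
E
```

```text
t: 13.88
tcp_pos: [0.5921, -0.0796, 0.1241]
tcp_rot: [[-0.247, 0.969, -0.007], [0.969, 0.247, 0.002], [0.003, -0.006, -1.0]]
ft_force: [0.2, 0.3, 0.4]
grip_width: 0.001
finger_force: 0.0
box frame tcp [0.03490045 0.13027618]
0 x -0.001 y -0.06
6 x 0.005 y -0.11
12 x 0.006 y -0.162
18 x 0.001 y -0.214
24 x -0.008 y -0.266
30 x -0.024 y -0.318
36 x -0.045 y -0.369
42 x -0.072 y -0.418
48 x -0.104 y -0.464
54 x -0.142 y -0.507
60 x -0.185 y -0.546
66 x -0.232 y -0.58
72 x -0.284 y -0.609
78 x -0.339 y -0.633
84 x -0.397 y -0.649
90 x -0.457 y -0.66
```

```bash
python3 -m creep '[[0,-0.03,0,0,0],[0,-0.06,0,0,0],[0.005,-0.09,0,0,0],[0.005,-0.125,0,0,0],[0.005,-0.16,0,0,0],[0,-0.2,0,0,0],[-0.005,-0.24,0,0,0],[-0.015,-0.28,0,0,0],[-0.024,-0.318,0,0,0],[-0.045,-0.369,0,0,0]]'; python3 - <<'E'
from h import *
o=robot.get_obs(); t=np.array(o['tcp_pos'])[:2]; a=np.radians(14.3); B=np.array([[np.cos(a),np.sin(a)],[-np.sin(a),np.cos(a)]]); P=np.array([.5905,-.2145])
print('box tcp',B@(t-P))
im,X,W,f,s=snap('scene'); q=(X[...,:2]-P)@B.T
m=(X[...,2]>.163)&(X[...,2]<.18)&(np.hypot(q[...,0],q[...,1])<.185)&(q[...,1]>.01)
p=q[m]; ang=np.degrees(np.arctan2(-p[:,0],p[:,1])); print(len(p),np.median(ang), cv2.minAreaRect((p*1000).astype(np.float32)))
E
```

```text
t: 14.72
tcp_pos: [0.507, -0.1136, 0.1273]
tcp_rot: [[-0.248, 0.969, 0.0], [0.969, 0.248, 0.0], [0.0, 0.0, -1.0]]
ft_force: [0.6, 0.5, 0.8]
grip_width: 0.002
finger_force: 0.2
box tcp [-0.05595433  0.11842212]
316 34.518316766763455 ((-31.291837692260742, 73.1298599243164), (50.09423065185547, 122.26570129394531), 36.61493682861328)
```

```bash
python3 -m creep '[[-0.027,-0.049,0,0,0],[-0.059,-0.095,0,0,0],[-0.097,-0.138,0,0,0],[-0.14,-0.177,0,0,0],[-0.187,-0.211,0,0,0],[-0.239,-0.24,0,0,0],[-0.275,-0.255,0,0,0],[-0.31,-0.267,0,0,0],[-0.34,-0.277,0,0,0],[-0.34,-0.277,0,0,0]]'; cat > dr.py <<'E'
from h import *
o=robot.get_obs(); t=np.array(o['tcp_pos'])[:2]; a=np.radians(14.3); B=np.array([[np.cos(a),np.sin(a)],[-np.sin(a),np.cos(a)]]); P=np.array([.5905,-.2145])
print('box tcp',B@(t-P),o['ft_force'])
im,X,W,f,s=snap('top'); Y=snap('scene')[1]
for n,X in (('top',X),('scene',Y)):
    q=(X[...,:2]-P)@B.T
    m=(X[...,2]>.162)&(X[...,2]<.18)&(q[...,0]<-.02)&(q[...,0]>-.18)&(q[...,1]>-.006)&(q[...,1]<.07)
    p=q[m]*1000; print(n,len(p),cv2.minAreaRect(p.astype(np.float32)) if len(p)>5 else '', [(b,np.median(p[abs(p[:,0]-b)<8,1]).round(1)) for b in (-165,-150,-60,-40,-25) if (abs(p[:,0]-b)<8).sum()>3])
E
python3 dr.py
```

```text
t: 15.6
tcp_pos: [0.4619, -0.2142, 0.1273]
tcp_rot: [[-0.246, 0.969, 0.0], [0.969, 0.246, -0.0], [-0.0, 0.0, -1.0]]
ft_force: [1.1, -0.1, 0.2]
grip_width: -0.001
finger_force: 0.0
box tcp [-0.12450593  0.03208739] [ 1.06123635 -0.13436934  0.19946439]
top 142 ((-65.50794219970703, 12.957399368286133), (27.847829818725586, 91.91880798339844), 60.44862365722656) [(-60, np.float64(3.1)), (-40, np.float64(1.6)), (-25, np.float64(0.9))]
scene 282 ((-96.7352523803711, 23.540010452270508), (41.648414611816406, 153.7363739013672), 85.14677429199219) [(-165, np.float64(13.4)), (-150, np.float64(11.6)), (-60, np.float64(4.7)), (-40, np.float64(2.5)), (-25, np.float64(1.5))]
```

```bash
python3 -m creep '[[-0.01,0,0,0,0],[-0.02,0,0,0,0],[-0.03,0,0,0,0],[-0.038,-0.004,0,0,0],[-0.044,-0.004,0,0,0],[-0.044,-0.004,0,0,0],[-0.044,-0.004,0,0,0]]'; python3 dr.py
```

```text
t: 16.28
tcp_pos: [0.4637, -0.2238, 0.1273]
tcp_rot: [[-0.248, 0.969, 0.0], [0.969, 0.248, 0.0], [0.0, 0.0, -1.0]]
ft_force: [0.2, 0.3, -0.8]
grip_width: 0.001
finger_force: 0.0
box tcp [-0.12517378  0.0222956 ] [ 0.17042795  0.28142737 -0.76773277]
top 135 ((-65.25543212890625, 8.877893447875977), (22.814334869384766, 89.92719268798828), 68.28685760498047) [(-60, np.float64(0.8)), (-40, np.float64(0.4)), (-25, np.float64(-0.2))]
scene 292 ((-98.01624298095703, 15.831038475036621), (34.696956634521484, 155.99700927734375), 87.60948944091797) [(-165, np.float64(6.3)), (-150, np.float64(5.3)), (-60, np.float64(1.5)), (-40, np.float64(0.9)), (-25, np.float64(0.5))]
```

```bash
for i in 1 2 3; do python3 -m creep '[[-0.004,0,0,0,0],[-0.008,0,0,0,0],[-0.008,0,0,0,0]]' | grep -E 'pos|ft'; done; python3 dr.py
```

```text
tcp_pos: [0.4642, -0.2259, 0.1274]
ft_force: [0.5, 0.7, -0.1]
tcp_pos: [0.4647, -0.2279, 0.1274]
ft_force: [-1.7, 0.6, 0.0]
tcp_pos: [0.4652, -0.2298, 0.1274]
ft_force: [0.6, 0.1, 0.0]
box tcp [-0.12520674  0.01612194] [0.58523808 0.13378943 0.02922663]
top 109 ((-62.59803009033203, 5.52337646484375), (20.048070907592773, 87.20828247070312), 72.19863891601562) [(-60, np.float64(-1.2)), (-40, np.float64(-1.3)), (-25, np.float64(-1.0))]
scene 291 ((-98.47703552246094, 7.847713947296143), (156.36476135253906, 27.650476455688477), 0.09731995314359665) [(-165, np.float64(-0.8)), (-150, np.float64(-1.3)), (-60, np.float64(-1.6)), (-40, np.float64(-1.1)), (-25, np.float64(-1.3))]
```

```bash
python3 -m creep '[[0.03,0,0,0,0],[0.1,0,0,0,0],[0.2,0,0,0,0],[0.3,0,0,0,0],[0.3,0,-0.15,0,0],[0.3,0,-0.3,0,0],[0.3,0,-0.45,0,0],[0.3,0,-0.6,0,0],[0.3,0,-0.6,0,0],[0.3,0,-0.6,0,0]]'; python3 dr.py; python3 - <<'E'
from h import *
im,X,W,f,s=snap('scene'); save(im,'end.png',1.3)
E
```

```text
t: 18.07
tcp_pos: [0.4477, -0.1572, 0.2806]
tcp_rot: [[-0.248, 0.969, 0.006], [0.969, 0.248, -0.004], [-0.005, 0.005, -1.0]]
ft_force: [0.1, -0.0, -0.6]
grip_width: 0.001
finger_force: 0.0
box tcp [-0.12424828  0.09079639] [ 0.13661235 -0.0468864  -0.58278603]
top 146 ((-49.07918930053711, -0.25905799865722656), (10.506149291992188, 57.61165237426758), 88.91017150878906) [(-60, np.float64(0.7)), (-40, np.float64(0.1)), (-25, np.float64(-0.4))]
scene 268 ((-98.31698608398438, 3.1621274948120117), (10.140274047851562, 155.28262329101562), 88.0522689819336) [(-165, np.float64(5.4)), (-150, np.float64(4.7)), (-60, np.float64(1.7)), (-40, np.float64(0.7)), (-25, np.float64(-0.2))]
```

View pics/end.png

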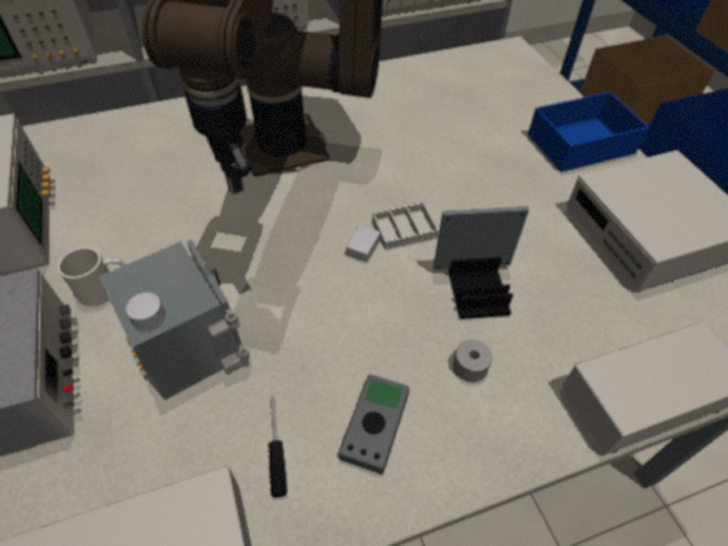

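The door is hung and nearly shut, and the rest of the bench looks unchanged. It sprang back about 2° (free edge roughly 6 mm out), so I'll press it once more, a little further, and leave slowly.

```bash
python3 -m creep '[[0,0,0.15,0,0],[0,0,0.3,0,0],[0,0,0.45,0,0],[0,0,0.6,0,0],[-0.1,0,0.6,0,0],[-0.18,0,0.6,0,0],[-0.24,0,0.6,0,0],[-0.27,0,0.6,0,0],[-0.285,0,0.6,0,0],[-0.29,0,0.6,0,0]]' | grep -E 'pos|ft'; python3 -m creep '[[-0.004,0,0,0,0],[-0.008,0,0,0,0],[-0.012,0,0,0,0],[-0.016,0,0,0,0],[-0.016,0,0,0,0]]' | grep -E 'pos|ft'; python3 dr.py
```

```text
tcp_pos: [0.4645, -0.2275, 0.1273]
ft_force: [-0.1, 0.3, -0.2]
tcp_pos: [0.4655, -0.2308, 0.1275]
ft_force: [-0.3, 0.8, -0.1]
box tcp [-0.12512929  0.01510771] [-0.25337371  0.79238826 -0.14269358]
top 114 ((-62.70282745361328, 5.520961761474609), (19.102876663208008, 87.22220611572266), 70.7723617553711) [(-60, np.float64(-1.6)), (-40, np.float64(-1.6)), (-25, np.float64(-0.9))]
scene 260 ((-98.66191101074219, 7.974737644195557), (27.830909729003906, 157.23866271972656), 89.9877700805664) [(-165, np.float64(-2.0)), (-150, np.float64(-2.2)), (-60, np.float64(-1.3)), (-40, np.float64(-1.3)), (-25, np.float64(-2.1))]
```

```bash
python3 -m creep '[[-0.004,0,0,0,0],[-0.008,0,0,0,0],[-0.012,0,0,0,0],[-0.012,0,0,0,0],[-0.012,0,0,0,0]]' | grep -E 'pos|ft'; python3 dr.py | tail -1;  python3 -m creep '[[0.004,0,0,0,0],[0.008,0,0,0,0],[0.012,0,0,0,0],[0.016,0,0,0,0],[0.024,0,0,0,0],[0.032,0,0,0,0],[0.04,0,0,0,0],[0.05,0,0,0,0],[0.06,0,0,0,0],[0.06,0,0,0,0]]' | grep -E 'pos|ft'; python3 dr.py
```

```text
tcp_pos: [0.4656, -0.2319, 0.1272]
ft_force: [-3.0, 8.2, 3.4]
scene 248 ((-99.4702377319336, 8.127538681030273), (156.5122528076172, 28.1241397857666), 0.018072552978992462) [(-165, np.float64(-2.4)), (-150, np.float64(-1.9)), (-60, np.float64(-1.2)), (-40, np.float64(-2.1)), (-25, np.float64(-1.7))]
tcp_pos: [0.4622, -0.2188, 0.127]
ft_force: [-0.2, 0.0, -1.1]
box tcp [-0.12540156  0.02751059] [-0.20921907  0.03508028 -1.08907109]
top 134 ((-64.85125732421875, 9.292556762695312), (26.41314125061035, 93.11386108398438), 65.62828826904297) [(-60, np.float64(1.6)), (-40, np.float64(-0.1)), (-25, np.float64(0.2))]
scene 295 ((-97.5876235961914, 18.58881950378418), (37.40684127807617, 156.27369689941406), 87.17987060546875) [(-165, np.float64(7.6)), (-150, np.float64(7.5)), (-60, np.float64(3.1)), (-40, np.float64(1.6)), (-25, np.float64(1.3))]
```

```bash
python3 -m creep '[[0,0,0,0,0],[0,0,0,0,0],[0,0,0,0,0],[0,0,0,0,0]]' | grep -E 'ft'; python3 dr.py | tail -1;  python3 -m creep '[[0.008,0,0,0,0],[0.016,0,0,0,0],[0.024,0,0,0,0],[0.032,0,0,0,0],[0.04,0,0,0,0],[0.04,0,0,0,0],[0.04,0,0,0,0]]' | grep -E 'pos|ft'; python3 dr.py
```

```text
ft_force: [0.2, 0.3, 0.4]
scene 291 ((-96.90876770019531, 18.468618392944336), (38.1081428527832, 155.53201293945312), 86.82991027832031) [(-165, np.float64(8.3)), (-150, np.float64(6.7)), (-60, np.float64(2.9)), (-40, np.float64(1.6)), (-25, np.float64(0.7))]
tcp_pos: [0.46, -0.2096, 0.1273]
ft_force: [0.7, 0.5, 0.4]
box tcp [-0.12521457  0.03698282] [0.67949293 0.49133356 0.40775947]
top 141 ((-66.73773956298828, 13.874897003173828), (30.29106903076172, 95.7940673828125), 57.95231628417969) [(-60, np.float64(2.1)), (-40, np.float64(1.1)), (-25, np.float64(0.2))]
scene 296 ((-97.58748626708984, 18.502643585205078), (37.77373504638672, 155.81100463867188), 87.11766052246094) [(-165, np.float64(8.1)), (-150, np.float64(7.2)), (-60, np.float64(2.4)), (-40, np.float64(1.0)), (-25, np.float64(1.1))]
```

```bash
python3 -m creep '[[-0.016,0,0,0,0],[-0.03,0,0,0,0],[-0.035,0,0,0,0],[-0.04,0,0,0,0],[-0.045,0,0,0,0],[-0.05,0,0,0,0],[-0.055,0,0,0,0],[-0.06,0,0,0,0],[-0.065,0,0,0,0],[-0.065,0,0,0,0]]' | grep -E 'pos|ft';python3 dr.py|tail -1; python3 -m creep '[[-0.003,0,0,0,0],[-0.006,0,0,0,0],[-0.006,0,0,0,0],[-0.006,0,0,0,0]]' | grep -E 'pos|ft'; python3 dr.py; python3 -m creep '[[0.002,0,0,0,0],[0.004,0,0,0,0],[0.006,0,0,0,0],[0.008,0,0,0,0],[0.01,0,0,0,0],[0.014,0,0,0,0],[0.018,0,0,0,0],[0.024,0,0,0,0],[0.03,0,0,0,0],[0.04,0,0,0,0]]' | grep -E 'pos|ft'; python3 dr.py
```

```text
tcp_pos: [0.4642, -0.2257, 0.1274]
ft_force: [-1.2, 0.1, 1.2]
scene 291 ((-97.86541748046875, 12.207051277160645), (29.415966033935547, 156.60162353515625), 88.40216064453125) [(-165, np.float64(4.8)), (-150, np.float64(3.5)), (-60, np.float64(0.9)), (-40, np.float64(0.0)), (-25, np.float64(-0.5))]
tcp_pos: [0.4645, -0.2269, 0.1273]
ft_force: [-0.2, -0.4, -0.1]
box tcp [-0.12521403  0.01907519] [-0.23059345 -0.43187127 -0.10853808]
top 118 ((-65.34873962402344, 6.966327667236328), (20.80695915222168, 89.54649353027344), 71.32161712646484) [(-60, np.float64(-0.7)), (-40, np.float64(-0.0)), (-25, np.float64(-0.7))]
scene 296 ((-98.82823181152344, 11.41624641418457), (30.250486373901367, 157.489501953125), 89.1712417602539) [(-165, np.float64(1.6)), (-150, np.float64(1.9)), (-60, np.float64(0.0)), (-40, np.float64(-0.0)), (-25, np.float64(-0.6))]
tcp_pos: [0.462, -0.2172, 0.1273]
ft_force: [0.2, 0.2, 0.4]
box tcp [-0.12521162  0.02917177] [0.21984822 0.24232336 0.37798214]
top 137 ((-66.1327896118164, 9.495351791381836), (28.17184829711914, 91.61787414550781), 63.77411651611328) [(-60, np.float64(-0.8)), (-40, np.float64(-0.3)), (-25, np.float64(-0.3))]
scene 295 ((-98.53217315673828, 17.75859260559082), (41.16507339477539, 157.42523193359375), 88.47283172607422) [(-165, np.float64(4.5)), (-150, np.float64(3.2)), (-60, np.float64(0.4)), (-40, np.float64(0.1)), (-25, np.float64(-0.4))]
```

```bash
python3 -m creep '[[0.04,0,0,0,0],[0.1,0,0,0,0],[0.18,0,0,0,0],[0.25,0,0,0,0],[0.25,0,-0.15,0,0],[0.25,0,-0.3,0,0],[0.25,0,-0.45,0,0],[0.25,0,-0.6,0,0],[0.25,0,-0.6,0,0],[0.25,0,-0.6,0,0]]' | grep -E 'pos|ft'; python3 dr.py;python3 - <<'E'
from h import *
a=np.radians(14.3); B=np.array([[np.cos(a),np.sin(a)],[-np.sin(a),np.cos(a)]])
# box front-edge direction vs door line, same image
X=snap('scene')[1]; P=np.array([.5905,-.2145]); q=(X[...,:2]-P)@B.T*1000
r=X[...,2]
def line(m):
    v=cv2.fitLine(q[m].astype(np.float32),cv2.DIST_HUBER,0,.01,.01).ravel(); return np.degrees(np.arctan(v[1]/v[0])).round(2),m.sum(),v[2:]
print('door',line((r>.164)&(r<.178)&(q[...,0]<-20)&(q[...,0]>-176)&(abs(q[...,1]-3)<9)))
m=(r>.170)&(r<.180)&(q[...,0]<-10)&(q[...,0]>-180)&(q[...,1]<-7)&(q[...,1]>-150)
print('roof',cv2.minAreaRect(q[m].astype(np.float32)))
E
```

```text
tcp_pos: [0.4474, -0.1563, 0.2804]
ft_force: [-0.4, 0.4, -0.0]
box tcp [-0.12432488  0.09178585] [-0.40392552  0.37679837 -0.03274114]
top 145 ((-49.09538269042969, -0.6649179458618164), (10.119815826416016, 57.70935821533203), 89.12635803222656) [(-60, np.float64(0.8)), (-40, np.float64(-0.6)), (-25, np.float64(-0.6))]
scene 276 ((-99.06890106201172, 2.5520567893981934), (10.46298885345459, 155.64486694335938), 88.54541015625) [(-165, np.float64(3.6)), (-150, np.float64(2.5)), (-60, np.float64(0.5)), (-40, np.float64(0.4)), (-25, np.float64(-0.4))]
door (np.float32(-1.63), np.int64(270), array([-92.72613  ,   1.8788493], dtype=float32))
roof ((-94.83943176269531, -77.59406280517578), (164.03265380859375, 139.86996459960938), 0.07765979319810867)
```

```bash
python3 -c "
from station import robot
print(robot.job_done())"
```

```text
the job is handed in; nothing more can be done
None
```

The door is hung on both hinge pins and pushed shut with its free edge about 4–5 mm from parallel (limit 8 mm), the rest of the bench looked unchanged in the last pictures, and the job is handed in, but no verdict came back.

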